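# Flip the mirrored brackets in the rest and confirm the set

### The job

Three L-shaped brackets stand in the leaning rest; seen from the robot each should look like a capital L, its foot pointing right, but some are mirrored. Turn only the mirrored ones over, set each back into an empty bay, foot flat on the ledge and leaning on the backrest, and leave any that are already right, and the things around, where they are. Then confirm the set: hold the black push button on the grey box fully down for at least two seconds, and let it go.

Things in the scene. Friction and masses are not known exactly. Their poses are not given: they have to be found in the camera images.
- rest: bracket rest, fixed to the worktop: grey base plate 170 x 396 x 10 mm carrying a black leaning bed with three bays side by side; origin on the worktop (the plate's middle lies at x = +12 mm), x away from the robot, y along the row of bays to the left, z up. It may be turned up to 0.2 rad
- bed: black leaning bed of the rest. Origin: middle of the line where ledge top and backrest meet, 36 mm above the worktop. z runs up the backrest, which leans away from the robot 25 degrees (0.436 rad) from vertical; y along the row to the left; x into the backrest (face at x = 0, 65 mm high). Ledge 26 mm deep, front lip 8 mm high (inner face at x = -21 mm)
- bay_left (a point): middle of the left bay, on the ledge where it meets the backrest (bed y = 120 mm; axes as the bed's). Each bay is 115 mm wide between dividers 30 mm high and 5 mm thick. A seated bracket, the right way round and in the bay's middle, has its origin 5 mm in front of this point (x = -5 mm) and axes parallel to the bed's
- bay_middle (a point): the same point of the middle bay (bed y = 0)
- bay_right (a point): the same point of the right bay (bed y = -120 mm)
- bracket_a: flat L-shaped bracket of 10 mm aluminium plate, 0.09 to 0.16 kg: leg 140 mm tall, 26 mm wide; foot 26 mm high, 85 mm long with the leg; faces alike. Origin: middle of the 85 mm underside, mid-thickness. z up the leg, y along the foot, x normal to the plate; leg's centre line at y = +29.5 mm, toe at y = -42.5 mm. Seated right: axes as bed; mirrored: x and y opposite
- bracket_a_toe (a point): underside of the toe, the free end of the foot, mid-thickness; at [0, -42.5, 0] mm in the bracket
- bracket_a_grip (a point): point on the leg's centre line, mid-thickness, at [0, 29.5, 115] mm in the bracket (25 mm below the leg's top), axes as the bracket's; grip here across the 10 mm thickness, along the leg: the upper 75 mm of the leg stand clear of the backrest on both faces
- bracket_b: the same part as bracket_a, with the same axes, in another bay; right way or mirrored. Each starts on its foot leaning on the backrest, within 8 mm of a bay's middle
- bracket_b_toe (a point): as for bracket_a, on this bracket
- bracket_b_grip (a point): as for bracket_a, on this bracket
- bracket_c: the same part as bracket_a, with the same axes, in another bay; right way or mirrored. Each starts on its foot leaning on the backrest, within 8 mm of a bay's middle
- bracket_c_toe (a point): as for bracket_a, on this bracket
- bracket_c_grip (a point): as for bracket_a, on this bracket
- panel: grey control box fixed to the worktop right of the rest, 80 x 100 x 45 mm high, with one black push button on top; origin in the middle of its underside
- ready_top (a point): middle of the top of the black push button, 32 mm across, 67 mm above the worktop when up; it is pressed straight down
- ready (a joint): travel of that push button in m: 0 up, 0.006 fully down; sprung (1.5 N to start, 5 N fully down), comes up by itself when let go
- tape: roll of tan tape, 72 mm across, 18 high; bystander, loose; origin in the middle of its underside
- jar: amber stoppered reagent bottle, 56 mm across, 109 high; bystander, loose; origin in the middle of its underside
- flask: conical glass flask, 64 mm across, 114 high; bystander, loose; origin in the middle of its underside

How it is judged:
On the way, in this order (a step that is already met when the one before it is completed fails the run):
1. all three brackets stand the right way, feet flat on the ledge, one in each bay, and released (z of bracket_a in the frame of bed between -0.004 and 0.005 m and z of bracket_a_toe in the frame of bed between -0.004 and 0.005 m and x of bracket_a in the frame of bed between -0.012 and 0.001 m and angle between the z axis of each of bracket_a, bracket_b, bracket_c and the z axis of bed, either way round below 0.1 rad and ((y of bracket_a in the frame of bed between 0.098 and 0.142 m and y of bracket_a_toe in the frame of bed between 0.054 and 0.1 m) or (y of bracket_a in the frame of bed between -0.022 and 0.022 m and y of bracket_a_toe in the frame of bed between -0.066 and -0.02 m) or (y of bracket_a in the frame of bed between -0.142 and -0.098 m and y of bracket_a_toe in the frame of bed between -0.186 and -0.14 m)) and z of bracket_b in the frame of bed between -0.004 and 0.005 m and z of bracket_b_toe in the frame of bed between -0.004 and 0.005 m and x of bracket_b in the frame of bed between -0.012 and 0.001 m and ((y of bracket_b in the frame of bed between 0.098 and 0.142 m and y of bracket_b_toe in the frame of bed between 0.054 and 0.1 m) or (y of bracket_b in the frame of bed between -0.022 and 0.022 m and y of bracket_b_toe in the frame of bed between -0.066 and -0.02 m) or (y of bracket_b in the frame of bed between -0.142 and -0.098 m and y of bracket_b_toe in the frame of bed between -0.186 and -0.14 m)) and z of bracket_c in the frame of bed between -0.004 and 0.005 m and z of bracket_c_toe in the frame of bed between -0.004 and 0.005 m and x of bracket_c in the frame of bed between -0.012 and 0.001 m and ((y of bracket_c in the frame of bed between 0.098 and 0.142 m and y of bracket_c_toe in the frame of bed between 0.054 and 0.1 m) or (y of bracket_c in the frame of bed between -0.022 and 0.022 m and y of bracket_c_toe in the frame of bed between -0.066 and -0.02 m) or (y of bracket_c in the frame of bed between -0.142 and -0.098 m and y of bracket_c_toe in the frame of bed between -0.186 and -0.14 m)) and contact force between the fingers and bracket_a below 0.1 N and contact force between the fingers and bracket_b below 0.1 N and contact force between the fingers and bracket_c below 0.1 N), for 0.2 s.
2. the button is held down for two seconds (1.8 s counts) (value of joint ready above 0.0035 m), for 1.8 s.
3. the button is let go (value of joint ready below 0.001 m), for 0.2 s.
At the end, for the whole second after the job is handed in: All three brackets stand released and at rest in the bays of the rest, one in each, in their middle (within 22 mm), foot pointing right, foot flat on the ledge (within 5 mm) and leaning against the backrest (within 7 mm and 0.1 rad); the button is up again (all of step 1 and linear speed of each of bracket_a, bracket_b, bracket_c below 0.02 m/s and value of joint ready below 0.001 m); the robot touches nothing.
It fails at once if the bracket that was right from the start is moved more than 25 mm (distance of bracket_c from where it was at the start of the episode above 0.025 m).
It fails at once if a loose bystander (tape, jar, flask) is moved more than 30 mm (distance of any of tape, jar, flask from where it was at the start of the episode above 0.03 m).
It also fails if it takes over 72 s, if anything falls off the work surface, if the arm or the gripper's body presses on something with over 40 N, if the wrist force passes 120 N, or if a joint passes its speed limit or range.

### The arm

A 6-joint arm with a two-finger parallel gripper is mounted at the origin on a cart in front of the work surface, level with it; the furniture and walls round the work are solid. World frame = base frame: x ahead of the robot, y to its left, z up, the work surface at z = 0. Lengths are in m, angles in rad, forces in N, time in s.
With the tool pointing down it reaches from about 0.275 to 0.75 m from the base axis. Payload 10.2 kg.
Tool frame: the origin (TCP) lies midway between the tips of the shut fingers; the grasp point (between the pads) lies 19 mm behind it (env.hold_point_z is the distance from the TCP to the grasp point, in m); x points along the fingers, z is the direction in which the jaws open and shut, and the axes are right-handed (so a half turn about x gives the same grasp; the last joint's range is limited). The gripper opens to 85 mm and grips with 20 to 120 N. Pads are 22 mm wide; open, the fingers measure 114 mm over their backs; the gripper's body (76 mm by 85 mm) begins 54 mm behind the grasp point. The pads swing forward as they close: fully open they stand 13 mm farther back than shut.
Start: joints at [1.07, 0.313, 1.498, -0, 1.331, -0.223], TCP at [0.144, 0.505, 0.231] pointing down, gripper open.
Joint ranges: [-2.94, 2.94], [-0.97, 2.17], [0.19, 2.56], [-1.23, 4.37], [0.02, 3.11], [-2.88, 2.88]. Speed limits (rad/s): [2.39, 2.39, 3.01, 3.14, 3.14, 3.14].

### API

Orientations are given as a unit quaternion [x, y, z, w].
In Python, from bench import env, kinematics, monitor, eyes, job gives the robot as it stands. The module is installed in compiled form; this text tells all that it offers. Calls block until the motion is done:
- env.reach(position, orientation): joint-space move of the TCP to a pose.
- env.movel(position, velocity=0.15, frame=None, guard=None): straight line of the TCP; frame=None keeps the orientation; velocity is the mean speed in m/s. With guard (N) it stops when the force on the tool has changed by that much, and returns True; else False.
- env.set_joints(angles): joint-space move.
- env.release() and env.close_gripper(effort=None): open the fingers fully, or close them until they stop; effort is the grip in N (None keeps the last).
- env.hold(seconds).
- kinematics.ik(position, orientation): joint angles nearest the present ones, or None.
- monitor.sense(): the state.
- eyes.grab_frame(name): name is "side" or "top"; returns a dict with "frame" (480x640x3 uint8, red, green, blue), "mtx" (3x3 intrinsics, pixels), "k1" (the pictures are not rectified: a ray, as slopes to the right and down, at radius r is drawn at 1 + k1 r^2 times it, then the intrinsics apply), "view" (4x4, takes a point from world to camera coordinates). Camera axes: x right, y down, z forward; pixel columns grow to the right and rows downward; lengths in m; the calibration is good to about 2 mm. A picture is of the moment at which its call begins. There is no depth.
A pose or a line that the arm cannot do raises env.MotionError and nothing moves.
- job.hand_in(): hands the job in, once; it reports no verdict.
The state is a dict: "clock": time; "joints": joint angles; "qvel": joint speeds; "joint_efforts": joint torques, N m; "position": TCP position; "ee_rot": TCP orientation; "contact_force": force on the tool from outside, world axes, zero at the start; "ft_torque": the same for the moment, N m; "finger_gap": opening from 0.0 (shut) to 1.0 (fully open).
Only numpy, scipy, OpenCV 4.12 (cv2) and the standard library are available. Lean on these libraries where they do the work, as an engineer would, in place of code of your own. Each camera call takes 0.05 s, during which the arm holds its last target.

## Working session

There is one attempt and no reset: what is moved stays moved. The work goes in short steps, each a Python script; the robot and the scene stay as the last script left them, time stands still between calls to the robot, and variables do not carry over. Pictures are saved under pics/ and viewed, and the job is handed in when it is done.

```bash
ls; mkdir -p pics
python3 - <<'E'
from bench import env, kinematics, monitor, eyes, job
import cv2, numpy as np
for n in ("side","top"):
    f=eyes.grab_frame(n); cv2.imwrite(f"pics/{n}0.png",f["frame"][:,:,::-1])
    print(n,f["mtx"].tolist(),f["k1"],np.round(f["view"],4).tolist())
s=monitor.sense(); print(s["clock"],s["position"],s["ee_rot"],s["contact_force"],s["finger_gap"],env.hold_point_z)
E
```

```text
pics
side [[595.4226898929124, 0.0, 319.3000186807593], [0.0, 595.4226898929124, 227.94894958617095], [0.0, 0.0, 1.0]] -0.17892220476171689 [[0.9373, -0.3484, -0.0037, -0.47], [-0.2175, -0.5768, -0.7874, 0.2179], [0.2722, 0.7389, -0.6164, 1.4622], [0.0, 0.0, 0.0, 1.0]]
top [[449.79857981741316, 0.0, 313.34208667276664], [0.0, 449.79857981741316, 238.3102721903551], [0.0, 0.0, 1.0]] -0.018626302231088784 [[0.0012, -1.0, -0.0012, 0.0551], [-0.9972, -0.0011, -0.0751, 0.5158], [0.0751, 0.0013, -0.9972, 1.0713], [0.0, 0.0, 0.0, 1.0]]
0.1 [0.14387481 0.50464379 0.23080612] [-0.42613571  0.56477803  0.42579306  0.56403405] [-0.69917457  0.41339608 -0.06089042] 0.9992361903525586 0.0187
```

View pics/side0.png

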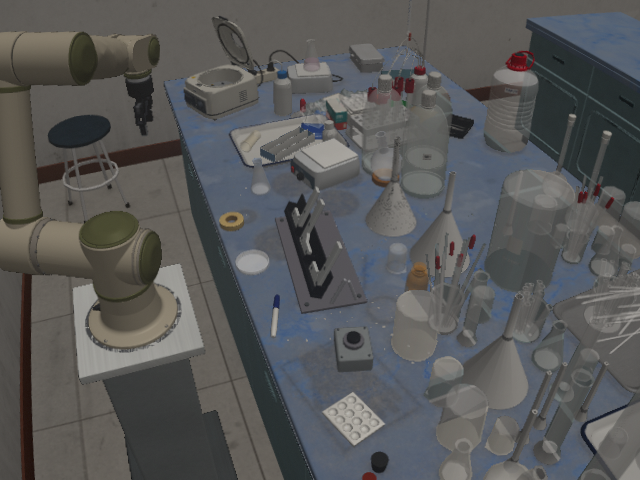

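View pics/top0.png

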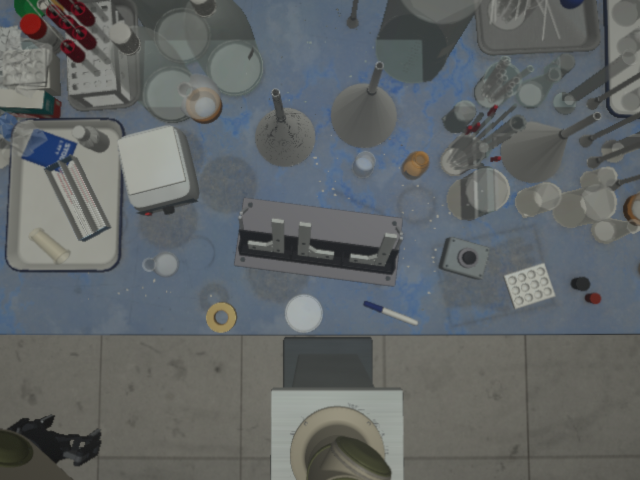

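Run:
```python
import cv2
t=cv2.imread('pics/top0.png'); s=cv2.imread('pics/side0.png')
cv2.imwrite('pics/topz.png',cv2.resize(t[190:300,225:410],None,fx=4.2,fy=4.2,interpolation=cv2.INTER_CUBIC))
cv2.imwrite('pics/sidez.png',cv2.resize(s[170:320,260:400],None,fx=4,fy=4,interpolation=cv2.INTER_CUBIC))
```

```text
(no output)
```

View pics/topz.png

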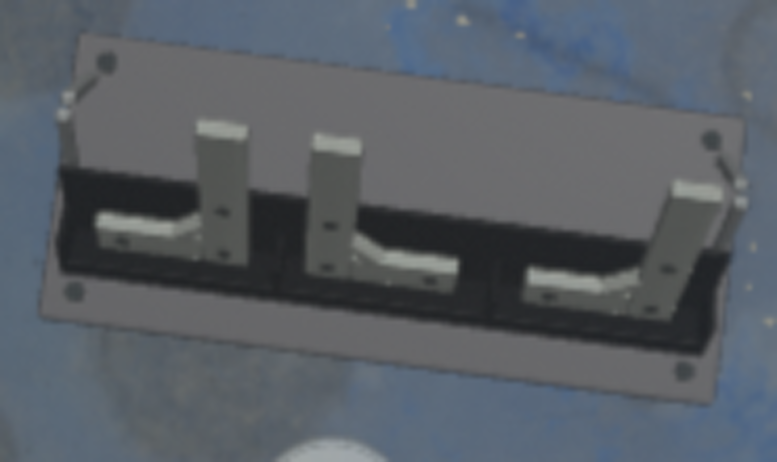

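View pics/sidez.png

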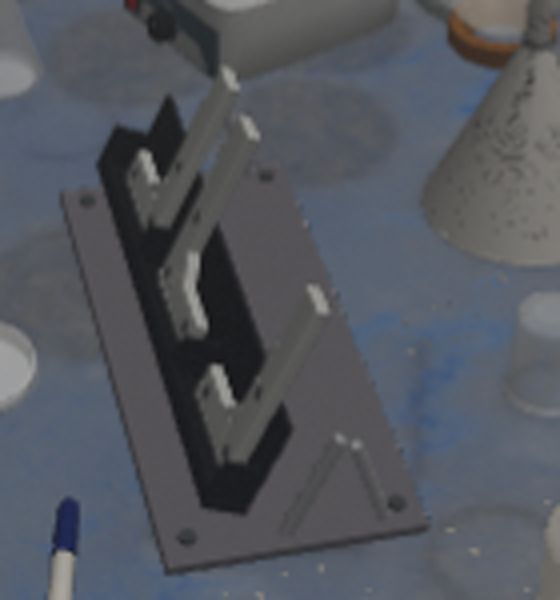

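```bash
cat > h.py <<'E'
import numpy as np, cv2
from scipy.spatial.transform import Rotation as R
from scipy.optimize import least_squares
CAM={'side':(np.array([[595.4226898929124,0,319.3000186807593],[0,595.4226898929124,227.94894958617095],[0,0,1]]),-0.17892220476171689,np.array([[0.9373,-0.3484,-0.0037,-0.47],[-0.2175,-0.5768,-0.7874,0.2179],[0.2722,0.7389,-0.6164,1.4622]])),
'top':(np.array([[449.79857981741316,0,313.34208667276664],[0,449.79857981741316,238.3102721903551],[0,0,1]]),-0.018626302231088784,np.array([[0.0012,-1,-0.0012,0.0551],[-0.9972,-0.0011,-0.0751,0.5158],[0.0751,0.0013,-0.9972,1.0713]]))}
def proj(cam,P):
    K,k1,V=CAM[cam]; P=np.atleast_2d(P); c=P@V[:,:3].T+V[:,3]; s=c[:,:2]/c[:,2:]
    r2=(s**2).sum(1,keepdims=True); s=s*(1+k1*r2)
    return s*[K[0,0],K[1,1]]+[K[0,2],K[1,2]]
def rest2w(p,P): # p=x,y,yaw
    return R.from_euler('z',p[2]).apply(np.atleast_2d(P))+[p[0],p[1],0]
RB=R.from_euler('y',0.436)
def bed2w(p,P): return rest2w(p,RB.apply(np.atleast_2d(P))+[0,0,0.036])
E
cat > fit.py <<'E'
from h import *
uz=lambda a:np.array(a)/4.2+[225,190]-0.38
sz=lambda a:np.array(a)/4+[260,170]-0.37
pl=np.array([[.097,.198,.01],[.097,-.198,.01],[-.073,-.198,.01],[-.073,.198,.01]])
tz=uz([[82,35],[745,118],[715,403],[40,318]])
ss=sz([[428,522],[168,573],[65,193]])
# brackets leg tops (centre of top face) measured
def br(y,m,P): # bracket pt -> bed
    s=-1 if m else 1
    return np.array([-.005+s*P[0],y+s*P[1],P[2]])
legtop=[0,.0295,.140]
tt=uz([[222,130],[337,145],[697,191]]); st=sz([[230,80],[249,131],[318,301]])
toe=[0,-.0425,.026]; tto=uz([[97,216],[457,266],[527,276]])
mir=[1,0,1]
def res(v):
    p=v[:3]
    r=[proj('top',rest2w(p,pl))-tz, proj('side',rest2w(p,pl[1:]))-ss-v[6:8]]
    for i in range(3):
        P=bed2w(p,br(v[3+i],mir[i],legtop)); r+=[proj('top',P)-tt[i],proj('side',P)-st[i]-v[6:8]]
        r+=[proj('top',bed2w(p,br(v[3+i],mir[i],toe)))-tto[i]]
    return np.concatenate(r)
f=lambda v:np.r_[res(v).ravel(),v[6:8]*.5]
s=least_squares(f,[.3,.0,-.1,.12,0,-.12,0,0],loss='soft_l1')
print(np.round(s.x,4)); print(np.round(res(s.x),1).tolist())
np.save('fit.npy',s.x)
E
python3 fit.py
cat > draw.py <<'E'
from h import *
import sys
v=np.load('fit.npy'); p=v[:3]
def draw(img,cam,off,f,mir,ys):
    def L(P,c,fn=bed2w):
        q=((proj(cam,fn(p,P))-off+.5)*f).astype(int); cv2.polylines(img,[q],True,c,1,cv2.LINE_AA)
    pl=np.array([[.097,.198,.01],[.097,-.198,.01],[-.073,-.198,.01],[-.073,.198,.01]]); L(pl,(0,255,0),rest2w)
    L(np.array([[0,.1775,0],[0,-.1775,0],[0,-.1775,.065],[0,.1775,.065]]),(0,255,255))
    for i in range(3):
        s=-1 if mir[i] else 1
        for x in(-.01,0): L(np.array([[x,ys[i]+s*a,b] for a,b in [(.0425,0),(-.0425,0),(-.0425,.026),(.0165,.026),(.0165,.14),(.0425,.14)]]),(0,0,255))
    return img
def both(t,s,mir,ys,tag):
    cv2.imwrite(f'pics/t_{tag}.png',draw(cv2.resize(t[190:300,225:410],None,fx=4.2,fy=4.2,interpolation=cv2.INTER_CUBIC),'top',[225,190],4.2,mir,ys))
    cv2.imwrite(f'pics/s_{tag}.png',draw(cv2.resize(s[170:320,260:400],None,fx=4,fy=4,interpolation=cv2.INTER_CUBIC),'side',[260,170],4,mir,ys))
if __name__=='__main__': both(cv2.imread('pics/top0.png'),cv2.imread('pics/side0.png'),[1,0,1],v[3:6],'fit0')
E
python3 draw.py
```

```text
[ 0.479   0.0454 -0.1226  0.1225  0.0054 -0.1177 -1.5302 -0.2912]
[[-1.6, 6.6], [0.5, 6.6], [0.0, 8.0], [-1.0, 8.0], [-4.6, 1.7], [-6.1, 0.5], [-7.0, 0.8], [0.1, -1.1], [1.5, -0.7], [0.1, 0.2], [0.0, -1.3], [1.9, -1.3], [0.5, -1.1], [0.3, -1.7], [2.5, -0.8], [0.1, -1.4]]
```

View pics/t_fit0.png

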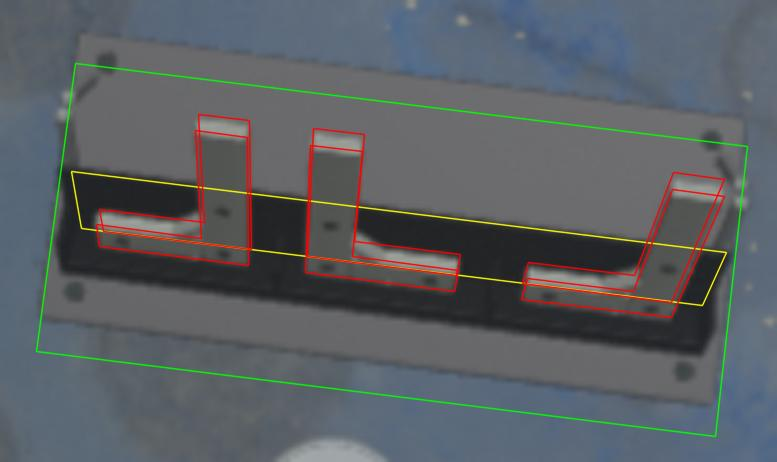

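View pics/s_fit0.png

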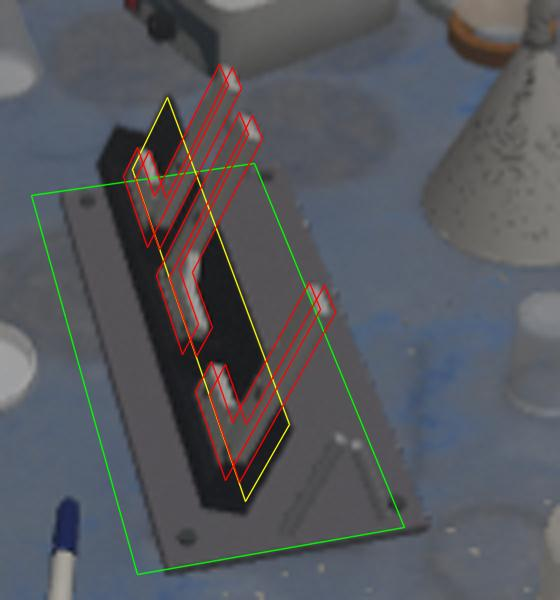

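```bash
sed -i 's/^def bed2w.*/BX=0.0\ndef bed2w(p,P,bx=None): return rest2w(p,RB.apply(np.atleast_2d(P))+[BX if bx is None else bx,0,0.036])\nimport os\nif os.path.exists("fit.npy") and len(np.load("fit.npy"))>8: BX=float(np.load("fit.npy")[8])/' h.py
sed -i 's/bed2w(p,br(v\[3+i\],mir\[i\],legtop))/bed2w(p,br(v[3+i],mir[i],legtop),v[8])/; s/bed2w(p,br(v\[3+i\],mir\[i\],toe))/bed2w(p,br(v[3+i],mir[i],toe),v[8])/; s/-.12,0,0\],loss/-.12,0,0,0],loss/' fit.py
python3 fit.py; python3 draw.py
```

```text
[ 0.4973  0.0442 -0.129   0.1215  0.0044 -0.1187 -0.6613 -0.8483 -0.0209]
[[-0.7, -1.2], [1.1, -0.3], [0.2, 0.9], [-0.5, -0.1], [1.0, 0.9], [-0.3, -0.6], [-1.5, 0.1], [0.0, -0.2], [-0.0, -0.0], [-0.1, 0.8], [-0.0, -0.2], [0.1, -0.6], [0.3, 0.2], [0.1, 0.0], [0.2, 0.0], [-0.2, -0.1]]
```

View pics/t_fit0.png

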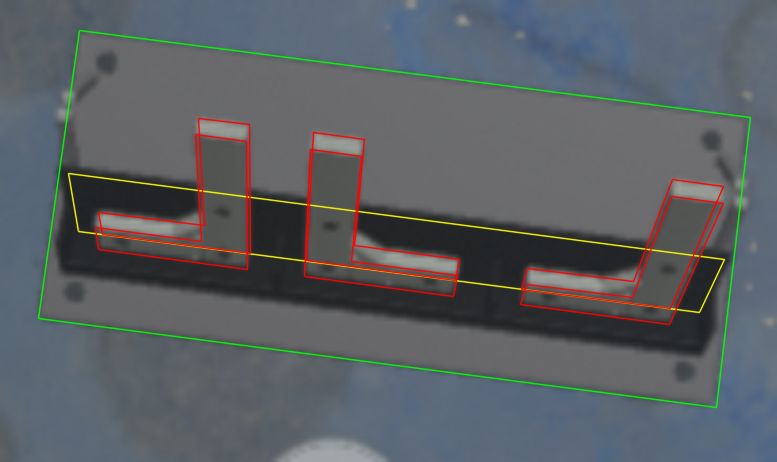

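View pics/s_fit0.png

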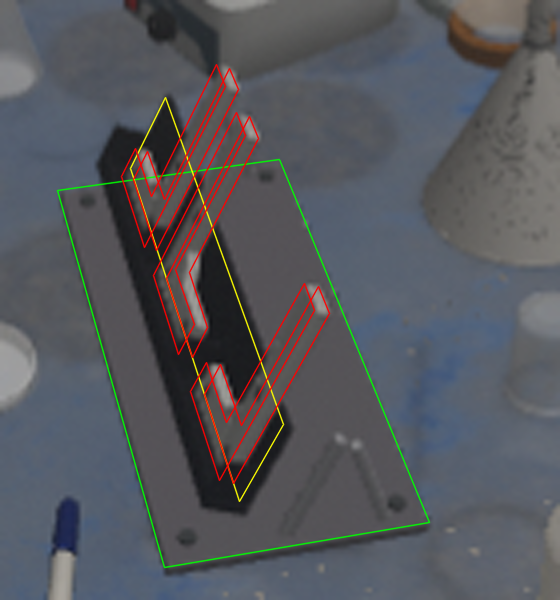

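```bash
cat > plan.py <<'E'
from h import *
from bench import env, kinematics, monitor
v=np.load('fit.npy'); p=v[:3]; hz=env.hold_point_z
def tri(a,b):
    return least_squares(lambda X:np.r_[(proj('top',X)[0]-a),(proj('side',X)[0]-b-v[6:8])],[.6,0,.1]).x
if __name__=='__main__':
    print('funnel1',tri([276,92],[397,140]),'funnel2',tri([377,64],[450,175]))
    print('button',tri([468,257],[352.5,338]))
    for n,a in(('btn top',[468.5,257.5]),): print(least_squares(lambda X:(proj('top',[X[0],X[1],.067])[0]-a),[.6,0]).x)
    print('btn side',least_squares(lambda X:(proj('side',[X[0],X[1],.067])[0]-[352.5,338]-v[6:8]),[.6,0]).x)
def pose(P,flip,ty=0):
    """bed-frame grasp point, tool x=-bed z, tool z= +-bed x"""
    M=(R.from_euler('z',p[2])*RB).as_matrix(); bx,by,bz=M.T
    z=bx*(-1 if flip else 1); x=-bz; y=np.cross(z,x)
    Q=R.from_matrix(np.c_[x,y,z])
    return bed2w(p,P)[0]+x*hz, Q.as_quat()
if __name__=='__main__':
    for i,y in((0,v[3]-.0295),(2,v[5]-.0295)):
      for fl in(0,1):
        for d in(0,.05,.16):
            q=kinematics.ik(*pose([-.005,y,.115+d],fl)); print(i,fl,d,np.round(pose([-.005,y,.115+d],fl)[0],3),None if q is None else np.round(q,2))
    for i,y in((0,.12+.0295),(2,-.12+.0295)):
      for fl in(0,1):
        for d in(0,.16):
            q=kinematics.ik(*pose([-.005,y,.115+d],fl)); print(i,fl,d,None if q is None else np.round(q,2))
E
python3 plan.py
python3 - <<'E'
import cv2
t=cv2.imread('pics/top0.png'); s=cv2.imread('pics/side0.png')
a=cv2.resize(t[220:290,430:500],None,fx=5,fy=5,interpolation=2);b=cv2.resize(s[310:380,320:390],None,fx=5,fy=5,interpolation=2)
cv2.imwrite('pics/btn.png',cv2.hconcat([a,b]))
E
```

```text
funnel1 [0.77461039 0.12719832 0.27539018] funnel2 [ 0.8309172  -0.06603641  0.26951177]
button [ 0.46789216 -0.30464474  0.05958437]
[ 0.46797534 -0.30371581]
btn side [ 0.46368984 -0.31035518]
0 0 0 [0.524 0.133 0.125] [0.01 0.68 1.27 0.06 1.62 0.12]
0 0 0.05 [0.545 0.131 0.171] [0.   0.69 1.14 0.06 1.75 0.13]
0 0 0.16 [0.591 0.125 0.27 ] [-0.01  0.75  0.78  0.06  2.05  0.14]
0 1 0 [0.524 0.133 0.125] None
0 1 0.05 [0.545 0.131 0.171] None
0 1 0.16 [0.591 0.125 0.27 ] None
2 0 0 [ 0.493 -0.105  0.125] [-0.39  0.62  1.38 -0.11  1.56 -0.23]
2 0 0.05 [ 0.514 -0.107  0.171] [-0.38  0.62  1.26 -0.1   1.69 -0.24]
2 0 0.16 [ 0.56  -0.113  0.27 ] [-0.36  0.67  0.91 -0.11  1.98 -0.25]
2 1 0 [ 0.493 -0.105  0.125] None
2 1 0.05 [ 0.514 -0.107  0.171] None
2 1 0.16 [ 0.56  -0.113  0.27 ] None
0 0 0 [0.09 0.73 1.19 0.09 1.65 0.21]
0 0 0.16 [0.07 0.81 0.68 0.1  2.09 0.23]
0 1 0 None
0 1 0.16 None
2 0 0 [-0.29  0.62  1.38 -0.07  1.57 -0.15]
2 0 0.16 [-0.28  0.67  0.92 -0.07  1.99 -0.16]
2 1 0 None
2 1 0.16 None
```

View pics/btn.png

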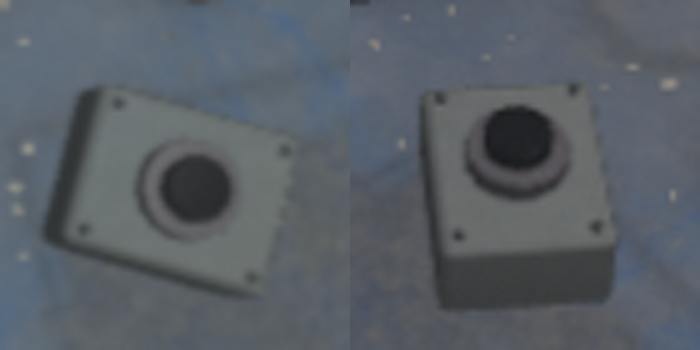

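```bash
cat >> plan.py <<'E'
def poset(P,flip,a):
    """body leans to +y by a at (flip=0); flip: bracket turned"""
    M=(R.from_euler('z',p[2])*RB).as_matrix(); bx,by,bz=M.T
    x=-bz*np.cos(a)-by*np.sin(a); z=bx
    m=np.c_[x,np.cross(z,x),z]
    Q=R.from_matrix(m)
    if flip: Q=R.from_rotvec(np.pi*bz)*Q
    return bed2w(p,P)[0]+Q.apply([1,0,0])*hz, Q
half=R.from_rotvec([np.pi,0,0])
E
cat > scan.py <<'E'
from plan import *
import warnings
cache={}
def ik(P,f,a,h):
    k=(tuple(P),f,a,h)
    if k not in cache:
        t,Q=poset(P,f,a); cache[k]=kinematics.ik(t,(Q*half if h else Q).as_quat())
    return cache[k]
for name,y0,y1 in(('L->L',v[3]-.0295,.1495),('R->R',v[5]-.0295,-.0905),('L->R',v[3]-.0295,-.0905),('R->L',v[5]-.0295,.1495)):
  for a in np.deg2rad([-45,-35,-25,-15,0,15,25,35,45]):
    for h in(0,1):
        qs=[ik([-.005,y,.115+d],f,a,h) for y,f in((y0,0),(y1,1)) for d in(0,.1)]
        if all(q is not None for q in qs): print(name,round(np.rad2deg(a)),h,[np.round(q,2).tolist() for q in qs])
E
python3 scan.py
```

```text
R->R -45 1 [[-0.66, 0.71, 1.4, 0.49, 1.77, 2.7], [-0.63, 0.69, 1.18, 0.54, 1.96, 2.85], [-0.01, 0.7, 1.43, -0.73, 1.55, 0.16], [-0.02, 0.67, 1.21, -0.75, 1.73, -0.01]]
R->R -35 1 [[-0.61, 0.68, 1.39, 0.36, 1.72, 2.74], [-0.58, 0.67, 1.15, 0.4, 1.94, 2.86], [-0.07, 0.67, 1.41, -0.58, 1.54, 0.09], [-0.07, 0.66, 1.17, -0.6, 1.75, -0.06]]
R->R -25 1 [[-0.55, 0.66, 1.38, 0.23, 1.67, 2.78], [-0.52, 0.66, 1.13, 0.26, 1.91, 2.86], [-0.13, 0.65, 1.39, -0.44, 1.54, 0.02], [-0.13, 0.65, 1.14, -0.44, 1.77, -0.09]]
R->R -15 1 [[-0.48, 0.64, 1.37, 0.1, 1.63, 2.82], [-0.46, 0.64, 1.11, 0.12, 1.87, 2.87], [-0.19, 0.63, 1.38, -0.29, 1.55, -0.05], [-0.19, 0.64, 1.13, -0.29, 1.79, -0.12]]
R->L -45 1 [[-0.66, 0.71, 1.4, 0.49, 1.77, 2.7], [-0.63, 0.69, 1.18, 0.54, 1.96, 2.85], [0.34, 0.92, 1.0, -0.55, 1.91, 0.29], [0.31, 0.94, 0.73, -0.64, 2.1, 0.11]]
R->L -35 1 [[-0.61, 0.68, 1.39, 0.36, 1.72, 2.74], [-0.58, 0.67, 1.15, 0.4, 1.94, 2.86], [0.29, 0.88, 1.02, -0.41, 1.86, 0.29], [0.27, 0.9, 0.74, -0.47, 2.08, 0.15]]
R->L -25 1 [[-0.55, 0.66, 1.38, 0.23, 1.67, 2.78], [-0.52, 0.66, 1.13, 0.26, 1.91, 2.86], [0.24, 0.83, 1.06, -0.27, 1.8, 0.28], [0.22, 0.86, 0.77, -0.3, 2.05, 0.18]]
R->L -15 1 [[-0.48, 0.64, 1.37, 0.1, 1.63, 2.82], [-0.46, 0.64, 1.11, 0.12, 1.87, 2.87], [0.18, 0.79, 1.1, -0.12, 1.74, 0.26], [0.17, 0.81, 0.81, -0.14, 2.0, 0.21]]
```

```bash
cat > scan2.py <<'E'
from plan import *
for lab,y,f in(('Lgrasp',v[3]-.0295,0),('Lplace',.1495,1),('Lplace-10',.1395,1),('Lplace+10',.1595,1)):
  for a in np.deg2rad([-60,-45,-35,-25,-15,0,15,25,35,45,60]):
    o=[]
    for d in(0,.05,.1):
     for h in(0,1):
      t,Q=poset([-.005,y,.115+d],f,a); q=kinematics.ik(t,(Q*half if h else Q).as_quat())
      o.append(None if q is None else round(float(q[5]),2))
    print(lab,round(np.rad2deg(a)),o)
E
python3 scan2.py
```

```text
Lgrasp -60 [-0.34, 2.8, -0.24, None, -0.13, None]
Lgrasp -45 [-0.21, None, -0.12, None, -0.03, None]
Lgrasp -35 [-0.12, None, -0.05, None, 0.02, None]
Lgrasp -25 [-0.04, None, 0.01, None, 0.07, None]
Lgrasp -15 [0.03, None, 0.07, None, 0.1, None]
Lgrasp 0 [0.12, None, 0.13, None, 0.13, None]
Lgrasp 15 [0.19, None, 0.16, None, 0.13, None]
Lgrasp 25 [0.22, None, 0.18, None, 0.12, None]
Lgrasp 35 [0.25, None, 0.18, None, 0.11, None]
Lgrasp 45 [0.27, -2.88, 0.19, None, 0.1, None]
Lgrasp 60 [0.29, -2.86, 0.19, None, 0.08, None]
Lplace -60 [-2.87, 0.28, None, 0.18, None, 0.06]
Lplace -45 [-2.85, 0.29, None, 0.21, None, 0.11]
Lplace -35 [-2.85, 0.29, None, 0.23, None, 0.15]
Lplace -25 [-2.86, 0.28, None, 0.24, None, 0.18]
Lplace -15 [-2.88, 0.26, None, 0.24, None, 0.21]
Lplace 0 [None, 0.21, None, 0.21, None, 0.22]
Lplace 15 [None, 0.12, None, 0.16, None, 0.19]
Lplace 25 [None, 0.05, None, 0.1, None, 0.16]
Lplace 35 [None, -0.04, None, 0.03, None, 0.1]
Lplace 45 [None, -0.14, None, -0.05, None, 0.04]
Lplace 60 [2.85, -0.29, None, -0.19, None, -0.08]
Lplace-10 -60 [-2.86, 0.28, None, 0.18, N
[... 381 characters left out ...]
e, -0.06, None, 0.02, None, 0.09]
Lplace-10 45 [None, -0.15, None, -0.06, None, 0.02]
Lplace-10 60 [2.84, -0.3, None, -0.2, None, -0.09]
Lplace+10 -60 [-2.87, 0.27, None, 0.17, None, 0.05]
Lplace+10 -45 [-2.85, 0.29, None, 0.21, None, 0.11]
Lplace+10 -35 [-2.84, 0.3, None, 0.23, None, 0.15]
Lplace+10 -25 [-2.85, 0.29, None, 0.25, None, 0.19]
Lplace+10 -15 [-2.87, 0.28, None, 0.25, None, 0.22]
Lplace+10 0 [None, 0.22, None, 0.23, None, 0.24]
Lplace+10 15 [None, 0.14, None, 0.17, None, 0.21]
Lplace+10 25 [None, 0.06, None, 0.11, None, 0.17]
Lplace+10 35 [None, -0.03, None, 0.04, None, 0.12]
Lplace+10 45 [None, -0.13, None, -0.04, None, 0.05]
Lplace+10 60 [2.86, -0.28, None, -0.18, None, -0.07]
```

```bash
cat >> plan.py <<'E'
def pg(O,flip,a,ph,g=.115,h=0,leg=.0295):
    """TCP pose for bracket whose leg-foot point (leg centre line, underside, mid-thick) is at bed point O,
    bracket pitched toward the robot by ph from bed z, held at height g, body leaning a. flip=1: bracket turned (tool too)"""
    M=(R.from_euler('z',p[2])*RB*R.from_euler('y',-ph)).as_matrix(); bx,by,bz=M.T
    s=-1 if flip else 1
    z=bx*s; x=-bz*np.cos(a)-by*s*np.sin(a)
    Q=R.from_matrix(np.c_[x,np.cross(z,x),z])
    if h: Q=Q*half
    return bed2w(p,O)[0]+bz*g+x*hz, Q.as_quat()
E
cat > scan3.py <<'E'
from plan import *
r=np.deg2rad
def j6(O,f,a,ph,g,h):
    q=kinematics.ik(*pg(O,f,a,ph,g,h)); return None if q is None else (round(float(q[5]),2))
print('Lplace h0 rows a, cols (ph,d)')
for g in(.1,.115):
  for a in(0,-10,-15,-20,-25,-30,-35):
    print(g,a,[(ph,d,j6([-.006,.1495,d],1,r(a),r(ph),g,0)) for ph,d in((0,0),(0,.003),(0,.01),(5,.01),(8,.015),(15,.03),(25,.05),(25,.1),(30,.15))])
print('Rgrasp h1')
for a in(0,-10,-15,-20,-25):
    print(a,[(ph,d,j6([-.005,v[5]-.0295,d],0,r(a),r(ph),.115,1)) for ph,d in((0,0),(0,.01),(5,.02),(15,.03),(25,.05),(25,.1),(30,.15))])
E
python3 scan3.py
```

```text
Lplace h0 rows a, cols (ph,d)
0.1 0 [(0, 0, None), (0, 0.003, None), (0, 0.01, None), (5, 0.01, None), (8, 0.015, None), (15, 0.03, None), (25, 0.05, -2.87), (25, 0.1, -2.88), (30, 0.15, -2.87)]
0.1 -10 [(0, 0, None), (0, 0.003, None), (0, 0.01, None), (5, 0.01, -2.86), (8, 0.015, -2.85), (15, 0.03, -2.81), (25, 0.05, -2.74), (25, 0.1, -2.77), (30, 0.15, -2.76)]
0.1 -15 [(0, 0, -2.87), (0, 0.003, -2.87), (0, 0.01, -2.87), (5, 0.01, -2.84), (8, 0.015, -2.82), (15, 0.03, -2.77), (25, 0.05, -2.68), (25, 0.1, -2.73), (30, 0.15, -2.72)]
0.1 -20 [(0, 0, -2.86), (0, 0.003, -2.86), (0, 0.01, -2.86), (5, 0.01, -2.82), (8, 0.015, -2.8), (15, 0.03, -2.74), (25, 0.05, -2.64), (25, 0.1, -2.69), (30, 0.15, -2.68)]
0.1 -25 [(0, 0, -2.85), (0, 0.003, -2.85), (0, 0.01, -2.85), (5, 0.01, -2.8), (8, 0.015, -2.77), (15, 0.03, -2.71), (25, 0.05, -2.6), (25, 0.1, -2.66), (30, 0.15, -2.65)]
0.1 -30 [(0, 0, -2.84), (0, 0.003, -2.84), (0, 0.01, -2.85), (5, 0.01, -2.79), (8, 0.015, -2.76), (15, 0.03, -2.68), (25, 0.05, -2.56), (25, 0.1, -2.63), (30, 0.15, -2.62)]
0.1 -35 [(0, 0, -2.83), (0, 0.003, -2.84), (0,
[... 1257 characters left out ...]
), (15, 0.03, -2.68), (25, 0.05, -2.55), (25, 0.1, -2.62), (30, 0.15, -2.62)]
Rgrasp h1
0 [(0, 0, None), (0, 0.01, None), (5, 0.02, None), (15, 0.03, 2.86), (25, 0.05, 2.82), (25, 0.1, 2.83), (30, 0.15, 2.82)]
-10 [(0, 0, 2.85), (0, 0.01, 2.85), (5, 0.02, 2.83), (15, 0.03, 2.76), (25, 0.05, 2.67), (25, 0.1, 2.71), (30, 0.15, 2.7)]
-15 [(0, 0, 2.82), (0, 0.01, 2.83), (5, 0.02, 2.8), (15, 0.03, 2.71), (25, 0.05, 2.61), (25, 0.1, 2.66), (30, 0.15, 2.65)]
-20 [(0, 0, 2.8), (0, 0.01, 2.81), (5, 0.02, 2.77), (15, 0.03, 2.67), (25, 0.05, 2.56), (25, 0.1, 2.61), (30, 0.15, 2.6)]
-25 [(0, 0, 2.78), (0, 0.01, 2.79), (5, 0.02, 2.74), (15, 0.03, 2.63), (25, 0.05, 2.5), (25, 0.1, 2.57), (30, 0.15, 2.56)]
```

```bash
cat > act.py <<'E'
from plan import *
from bench import eyes
r=np.deg2rad
def st(tag):
    s=monitor.sense(); print(tag,'t',round(s['clock'],2),'j6',round(float(s['joints'][5]),3),'P',np.round(s['position'],4),'F',np.round(s['contact_force'],1),'gap',round(float(s['finger_gap']),3)); return s
def back(pose,dist): # retreat along tool axis
    t,q=pose; return t-R.from_quat(q).apply([1,0,0])*dist,q
def pics(tag):
    for n in('top','side'): cv2.imwrite(f'pics/{tag}_{n}.png',eyes.grab_frame(n)['frame'][:,:,::-1])
E
python3 - <<'E'
from act import *
a,g=r(-20),.118
y=v[5]-.0295
G=pg([-.005,y,0],0,a,0,g,1)
env.reach(*pg([-.03,y,.2],0,a,r(25),g,1)); st('way')
env.reach(*back(G,.065)); st('pre')
env.movel(G[0],velocity=.08); s=st('at'); print(np.round(G[0],4))
pics('rg')
E
python3 -c "
import cv2
t=cv2.imread('pics/rg_top.png');s=cv2.imread('pics/rg_side.png')
cv2.imwrite('pics/rg.png',cv2.hconcat([cv2.resize(t[170:320,280:430],(400,400)),cv2.resize(s[180:330,270:420],(400,400))]))"
```

```text
way t 2.66 j6 2.71 P [ 0.5152 -0.1005  0.3303] F [ 0.3 -0.2 -0. ] gap 1.0
pre t 3.31 j6 2.812 P [ 0.5192 -0.1237  0.1858] F [ 0.7 -0.2  0.8] gap 0.997
at t 4.28 j6 2.802 P [ 0.4962 -0.0988  0.1296] F [-0.2 -0.5  0. ] gap 1.0
[ 0.4959 -0.0986  0.1291]
```

View pics/rg.png

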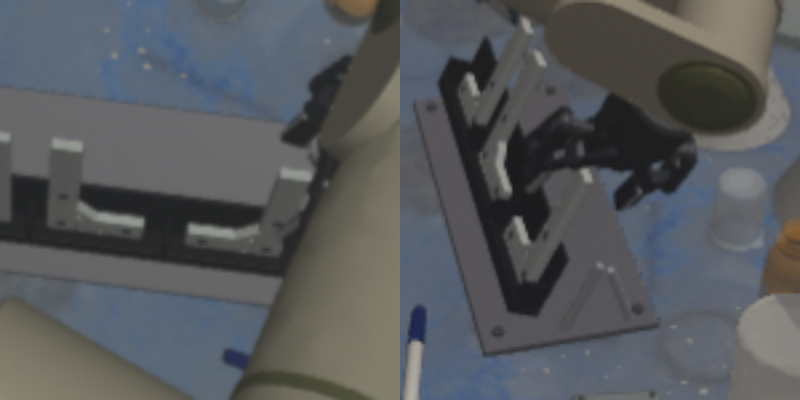

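Run:
```python
from act import *
s=monitor.sense(); T=np.array(s['position']); x,yv,z=R.from_quat(s['ee_rot']).as_matrix().T
print(x,z)
im={n:cv2.imread(f'pics/rg_{n}.png') for n in('top','side')}
for n in im:
    def L(A,B,c):
        q=proj(n,[A,B]); q=np.round(q*1).astype(int); cv2.line(im[n],q[0].tolist(),q[1].tolist(),c,1,cv2.LINE_AA)
    L(T,T-x*.15,(0,0,255)); H=T-x*hz; L(H-z*.0425,H+z*.0425,(0,255,0))
t=im['top'][170:320,280:430]; sd=im['side'][180:330,270:420]
cv2.imwrite('pics/rg2.png',cv2.hconcat([cv2.resize(t,(400,400)),cv2.resize(sd,(400,400))]))
```

```text
[-0.3487671   0.38989082 -0.85225973] [-0.89926339  0.11692112  0.42149118]
```

View pics/rg2.png

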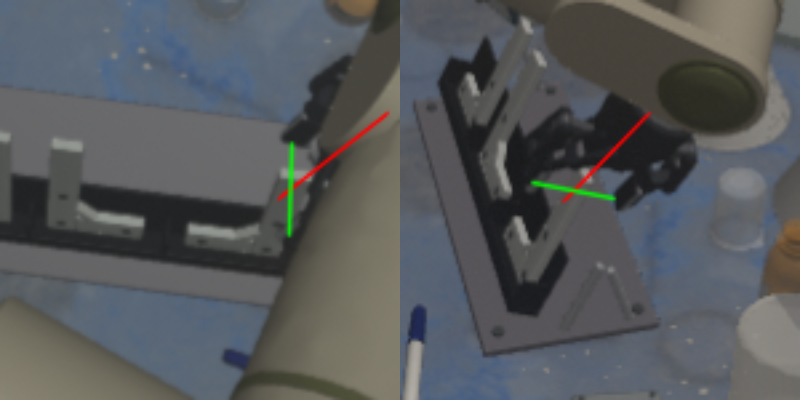

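```bash
python3 - <<'E'
from act import *
a,g=r(-20),.118
y=v[5]-.0295
env.close_gripper(60); st('closed')
P=pg([-.006,y,.02],0,a,r(3),g,1); env.movel(P[0],.08,P[1]); st('l1')
P=pg([-.02,y,.06],0,a,r(15),g,1); env.movel(P[0],.12,P[1]); st('l2')
P=pg([-.05,y,.15],0,a,r(25),g,1); env.movel(P[0],.15,P[1]); st('l3')
pics('rl')
E
python3 -c "
import cv2
t=cv2.imread('pics/rl_top.png');s=cv2.imread('pics/rl_side.png')
cv2.imwrite('pics/rl.png',cv2.hconcat([cv2.resize(t[170:320,280:430],(400,400)),cv2.resize(s[150:330,270:450],(400,400))]))"
```

```text
closed t 5.05 j6 2.802 P [ 0.4959 -0.0986  0.1293] F [ 0.3 -0.6  0.8] gap 0.108
l1 t 5.46 j6 2.787 P [ 0.4986 -0.0989  0.15  ] F [-0.2  0.6 -0.8] gap 0.113
l2 t 6.03 j6 2.688 P [ 0.4826 -0.0968  0.1971] F [ 0.8  0.  -1.2] gap 0.106
l3 t 6.83 j6 2.642 P [ 0.476  -0.0959  0.2923] F [ 0.2 -0.1 -0.9] gap 0.108
```

View pics/rl.png

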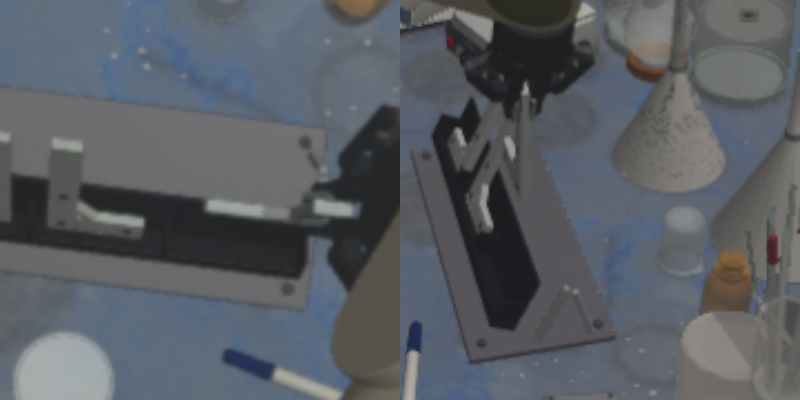

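```bash
python3 - <<'E'
from act import *
a,g=r(-20),.118
y=-.0905
P=pg([-.05,y,.19],1,a,r(25),g,1); env.reach(*P); st('flip')
P=pg([-.014,y,.07],1,a,r(20),g,1); env.movel(P[0],.15,P[1]); st('d1')
P=pg([-.008,y,.02],1,a,r(8),g,1); env.movel(P[0],.1,P[1]); st('d2')
pics('rp')
E
python3 -c "
import cv2
t=cv2.imread('pics/rp_top.png');s=cv2.imread('pics/rp_side.png')
cv2.imwrite('pics/rp.png',cv2.hconcat([cv2.resize(t[170:320,280:430],(400,400)),cv2.resize(s[170:330,260:420],(400,400))]))"
```

```text
flip t 9.19 j6 -0.017 P [ 0.4987 -0.0538  0.3296] F [ 0.   0.2 -1.3] gap 0.111
d1 t 10.18 j6 0.057 P [ 0.49   -0.0526  0.2064] F [ 0.6  0.4 -0.7] gap 0.109
d2 t 10.85 j6 0.017 P [ 0.4946 -0.0531  0.1543] F [ 0.3  0.5 -1.6] gap 0.106
```

View pics/rp.png

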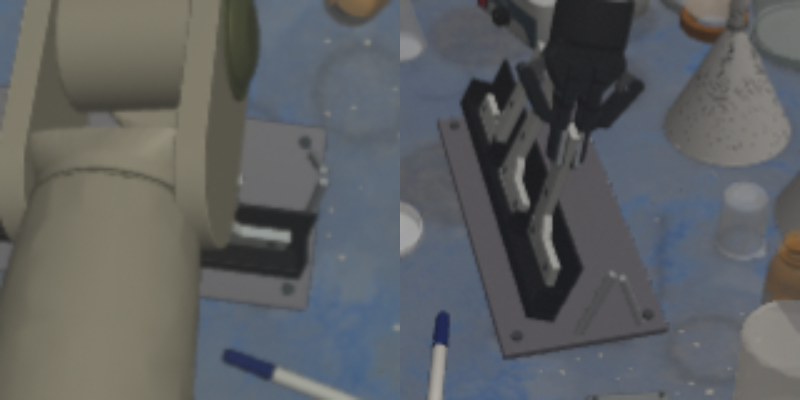

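```bash
python3 - <<'E'
from act import *
a,g=r(-20),.118
y=-.0905
P=pg([-.006,y,.006],1,a,r(2),g,1); print(env.movel(P[0],.06,P[1],guard=6)); st('d3')
P=pg([-.0055,y,-.002],1,a,r(1.5),g,1); print(env.movel(P[0],.02,P[1],guard=4)); st('d4')
env.release(); s=st('rel')
B=back((np.array(s['position']),np.array(s['ee_rot'])),.07); env.movel(B[0],.12); st('back')
P=pg([-.05,.06,.2],1,a,r(25),g,1); env.reach(*P); st('up')
pics('r2')
E
cat > crop.py <<'E'
import cv2,sys
n=sys.argv[1]
t=cv2.imread(f'pics/{n}_top.png');s=cv2.imread(f'pics/{n}_side.png')
cv2.imwrite(f'pics/{n}.png',cv2.hconcat([cv2.resize(t[170:320,225:425],(450,338)),cv2.resize(s[170:320,260:415],(349,338))]))
E
python3 crop.py r2
```

```text
False
d3 t 11.4 j6 -0.012 P [ 0.5002 -0.0538  0.1367] F [-0.3  0.  -1.2] gap 0.107
True
d4 t 11.78 j6 -0.01 P [ 0.4988 -0.0537  0.1306] F [ 1.5 -0.6  3.4] gap 0.11
rel t 12.49 j6 -0.01 P [ 0.4984 -0.0536  0.13  ] F [-0.3 -0.5  0.2] gap 1.001
back t 13.22 j6 -0.034 P [ 0.5269 -0.0332  0.1897] F [ 0.8  0.3 -0.6] gap 1.004
up t 14.03 j6 0.23 P [0.5222 0.0942 0.3369] F [ 0.2 -0.6 -0.7] gap 1.001
```

View pics/r2.png

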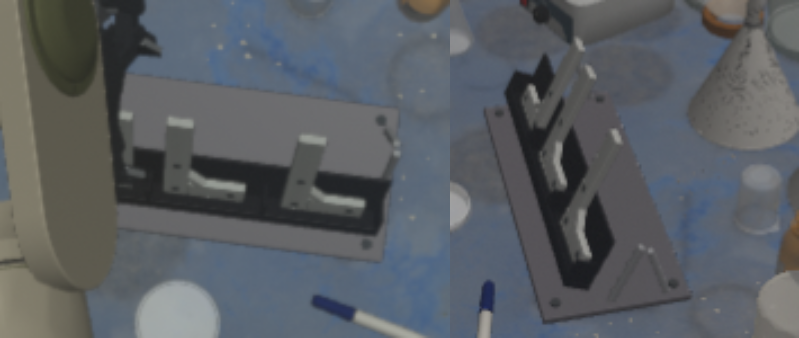

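The right bracket is seated correctly, with its leg left and foot right at about (305,140) to (345,205) in the crop. Next is the left one.

```bash
python3 - <<'E'
from act import *
a,g=r(-20),.118
y=v[3]-.0295
G=pg([-.005,y,0],0,a,0,g,0)
env.reach(*pg([-.03,y,.2],0,a,r(20),g,0)); st('way')
env.reach(*back(G,.065)); st('pre')
print(env.movel(G[0],velocity=.08,guard=6)); st('at'); print(np.round(G[0],4))
pics('lg')
E
python3 crop.py lg
```

```text
way t 14.83 j6 0.032 P [0.5546 0.1354 0.3292] F [ 0.4 -0.1 -0.5] gap 1.002
pre t 15.48 j6 0.02 P [0.55   0.1149 0.186 ] F [0.4 0.7 0.2] gap 0.999
False
at t 16.45 j6 0.001 P [0.5272 0.1394 0.1296] F [-0.8  0.7 -0.1] gap 1.0
[0.5268 0.1396 0.1291]
```

View pics/lg.png

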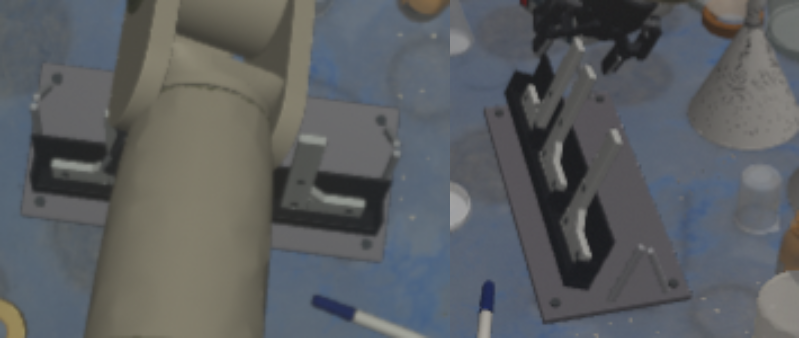

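```bash
python3 - <<'E'
from act import *
a,g=r(-20),.118
y=v[3]-.0295
env.close_gripper(60); st('closed')
P=pg([-.006,y,.02],0,a,r(3),g,0); env.movel(P[0],.08,P[1]); st('l1')
P=pg([-.02,y,.06],0,a,r(15),g,0); env.movel(P[0],.12,P[1]); st('l2')
P=pg([-.05,y,.16],0,a,r(25),g,0); env.movel(P[0],.15,P[1]); st('l3')
y=.1495
print(kinematics.ik(*pg([-.06,y,.19],1,a,r(28),g,0)))
for d,ph in((.07,20),(.02,9),(.006,4),(-.002,3.5)): print(d,kinematics.ik(*pg([-.007,y,d],1,a,r(ph),g,0))[5])
pics('ll')
E
python3 crop.py ll
```

```text
closed t 17.23 j6 0.001 P [0.5269 0.1395 0.1292] F [ 0.6 -1.7  0.9] gap 0.108
l1 t 17.63 j6 -0.003 P [0.5294 0.1393 0.1501] F [ 1.7 -0.4 -0.7] gap 0.109
l2 t 18.21 j6 -0.054 P [0.5135 0.1412 0.197 ] F [ 0.3  0.2 -1.7] gap 0.107
l3 t 19.06 j6 -0.036 P [0.5111 0.1415 0.3012] F [ 0.2 -0.5 -1.6] gap 0.108
[ 0.28935867  0.40470124  1.14679792 -0.34132028  1.68283594 -2.73661388]
0.07 -2.7298556238383824
0.02 -2.80089666573507
0.006 -2.8368283901296225
-0.002 -2.835634058756008
```

View pics/ll.png

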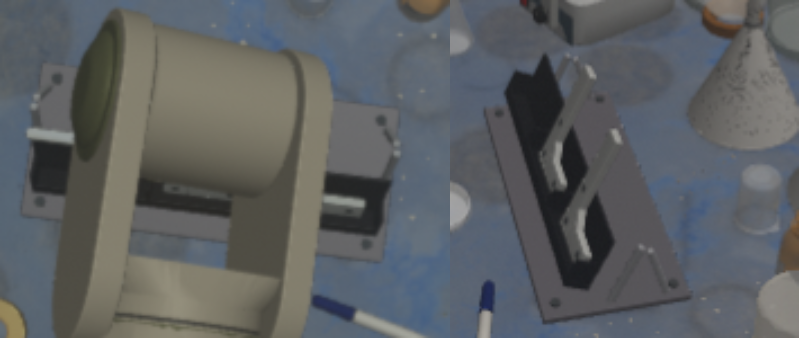

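```bash
python3 - <<'E'
from act import *
a,g=r(-20),.118
y=.1495
env.reach(*pg([-.06,y,.19],1,a,r(28),g,0)); st('flip')
P=pg([-.014,y,.07],1,a,r(20),g,0); env.movel(P[0],.15,P[1]); st('d1')
P=pg([-.008,y,.02],1,a,r(9),g,0); env.movel(P[0],.1,P[1]); st('d2')
pics('lp')
E
python3 crop.py lp
```

```text
flip t 21.46 j6 -2.736 P [0.5154 0.1861 0.3338] F [ 0.9 -0.5 -0.5] gap 0.108
d1 t 22.47 j6 -2.726 P [0.5207 0.1857 0.2064] F [ 0.2  0.1 -0.7] gap 0.109
d2 t 23.13 j6 -2.8 P [0.5238 0.1853 0.1548] F [-0.4 -0.1 -1. ] gap 0.108
```

View pics/lp.png

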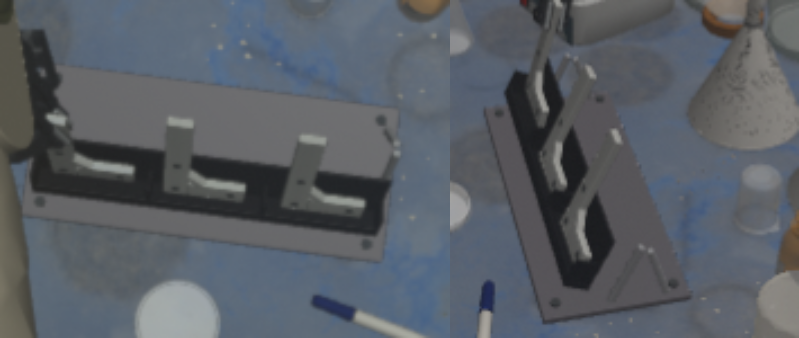

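Run:
```python
from act import *
a,g=r(-20),.118
y=.1495
P=pg([-.0065,y,.006],1,a,r(4),g,0); print(env.movel(P[0],.06,P[1],guard=6)); st('d3')
P=pg([-.006,y,-.002],1,a,r(3.0),g,0); print(env.movel(P[0],.02,P[1],guard=4)); st('d4')
env.release(); s=st('rel')
for dist in(.07,.055,.045):
    B=back((np.array(s['position']),np.array(s['ee_rot'])),dist); q=kinematics.ik(*B); print(dist,None if q is None else q[5])
```

```text
False
d3 t 23.66 j6 -2.837 P [0.5274 0.1847 0.1381] F [-0.3 -0.9 -0.4] gap 0.109
True
d4 t 24.02 j6 -2.84 P [0.5265 0.1849 0.1322] F [1.5 0.7 4.4] gap 0.111
rel t 24.74 j6 -2.84 P [0.5261 0.1848 0.1314] F [-0.6 -0.5  0.4] gap 0.995
0.07 -2.8591364074966483
0.055 -2.8544808225955247
0.045 -2.8515761450605837
```

```bash
python3 - <<'E'
from act import *
s=monitor.sense()
B=back((np.array(s['position']),np.array(s['ee_rot'])),.06); env.movel(B[0],.12); st('back')
env.movel(B[0]+[-.02,0.0,.12],.2,pg([-.06,.15,.19],1,r(-20),r(25),.118,0)[1]); st('up')
env.reach([.36,-.30,.25],R.from_matrix(np.c_[[0,0,-1],[0,1,0],[1,0,0]]).as_quat()); st('away')
pics('l2')
E
python3 crop.py l2
python3 - <<'E'
import sys; sys.argv=['x']
sys.path.insert(0,'.')
import os; os.chdir('.')
from draw import *
both(cv2.imread('pics/l2_top.png'),cv2.imread('pics/l2_side.png'),[0,0,0],[.12,v[4],-.12],'fin')
E
```

```text
back t 25.39 j6 -2.856 P [0.5492 0.2024 0.1831] F [ 0.4  0.1 -0.2] gap 0.999
up t 26.15 j6 -2.731 P [0.5293 0.2022 0.302 ] F [ 0.2 -1.1 -0.8] gap 1.004
away t 28.1 j6 -0.946 P [ 0.3604 -0.2997  0.2499] F [-0.3  0.6  0.3] gap 0.999
```

View pics/t_fin.png

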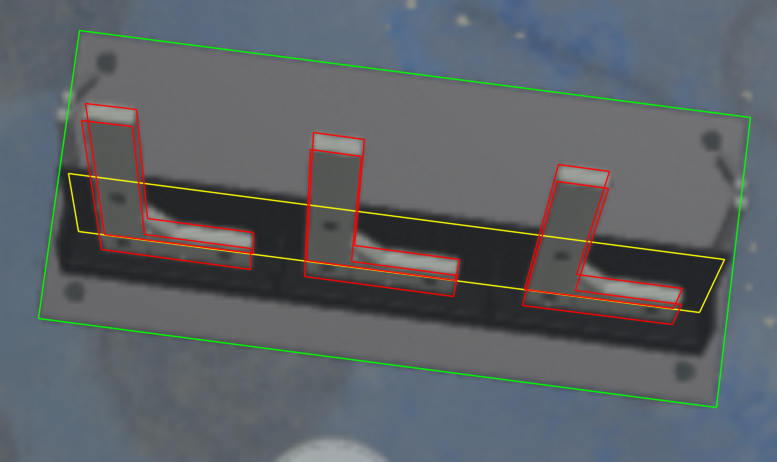

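View pics/s_fin.png

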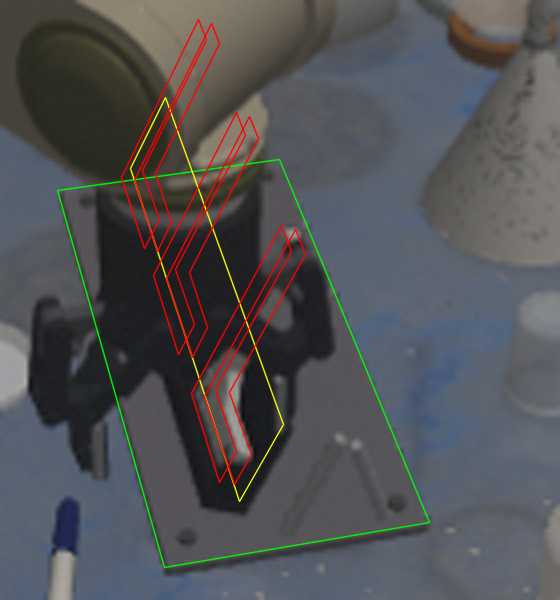

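View pics/l2_top.png

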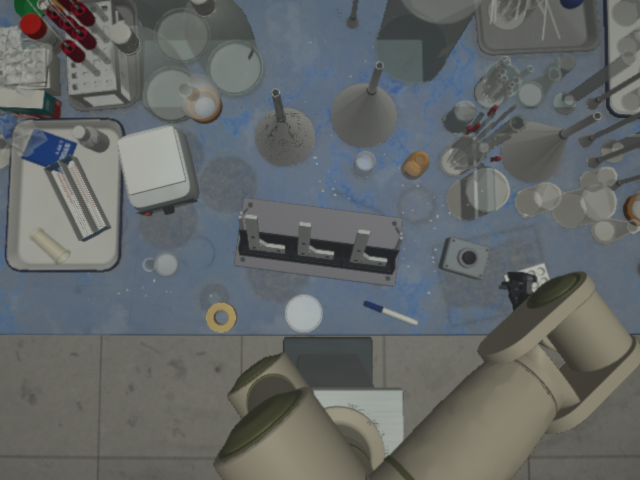

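```bash
python3 - <<'E'
from act import *
b=tri([469.0,257.2],[353,336.2]); print(b)
bt=least_squares(lambda X:(proj('top',[X[0],X[1],.067])[0]-[469.0,257.2]),[.6,0]).x
bs=least_squares(lambda X:(proj('side',[X[0],X[1],.067])[0]-[353,336.2]-v[6:8]),[.6,0]).x
print(bt,bs); c=(bt+bs)/2
Q=R.from_matrix(np.c_[[0,0,-1],[0,1,0],[1,0,0]]).as_quat()
env.close_gripper(40)
env.reach([c[0],c[1],.14],Q); st('above')
print(env.movel([c[0],c[1],.075],.1,guard=5)); st('near')
pics('bn')
E
python3 -c "
import cv2
t=cv2.imread('pics/bn_top.png');s=cv2.imread('pics/bn_side.png')
cv2.imwrite('pics/bn.png',cv2.hconcat([cv2.resize(t[210:310,420:520],(400,400)),cv2.resize(s[280:380,300:400],(400,400))]))"
```

```text
[ 0.46795449 -0.30503992  0.06587688]
[ 0.46867057 -0.30489523] [ 0.46679993 -0.30581922]
above t 29.63 j6 -0.789 P [ 0.4675 -0.3057  0.141 ] F [ 0.1 -0.2  1.1] gap -0.002
False
near t 30.43 j6 -0.788 P [ 0.468  -0.3057  0.0758] F [0.4 0.2 0.4] gap -0.003
```

View pics/bn.png

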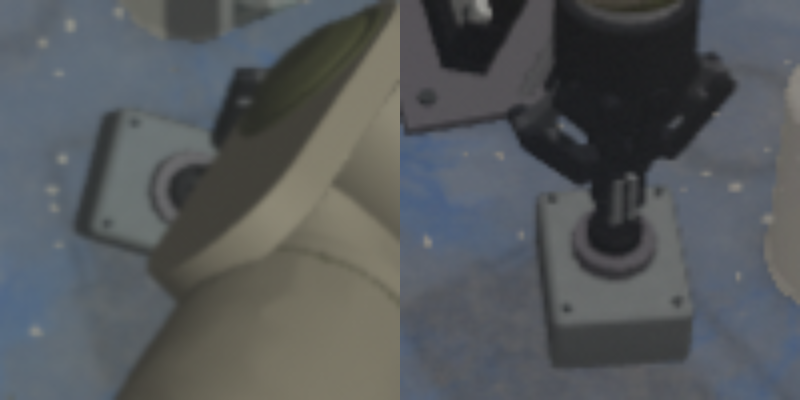

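The fingertips sit over the button's middle, at about (615,225) in the crop. Now I'll press it, hold, and let go.

Run:
```python
from act import *
s=monitor.sense(); x,y=.4677,-.3054
print(env.movel([x,y,.055],.02,guard=12)); st('down')
env.hold(.1); s=st('d')
```

```text
True
down t 31.26 j6 -0.788 P [ 0.4678 -0.3054  0.061 ] F [-1.6  2.   7.6] gap 0.003
d t 31.36 j6 -0.788 P [ 0.4678 -0.3054  0.061 ] F [-2.2  1.5  7.7] gap 0.002
```

```bash
python3 - <<'E'
from act import *
env.hold(2.6); s=st('held'); x,y=s['position'][:2]
env.movel([x,y,.16],.1); st('up'); 
env.reach([.36,-.36,.25],s['ee_rot']); env.hold(.3); st('away')
pics('end')
E
python3 crop.py end
```

```text
held t 33.96 j6 -0.788 P [ 0.4678 -0.3054  0.061 ] F [-1.7  1.1  7.8] gap -0.001
up t 35.1 j6 -0.788 P [ 0.4676 -0.3052  0.1593] F [ 1.1 -0.6 -0.3] gap -0.002
away t 36.05 j6 -1.016 P [ 0.3606 -0.3595  0.2492] F [ 0.4 -0.   0.4] gap 0.0
```

View pics/end_top.png

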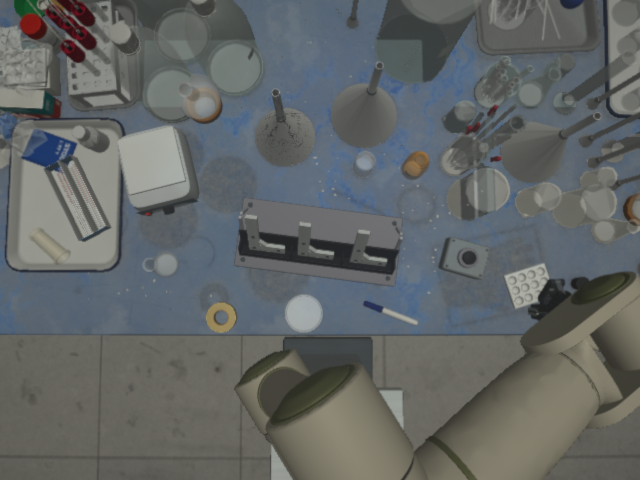

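View pics/end_side.png

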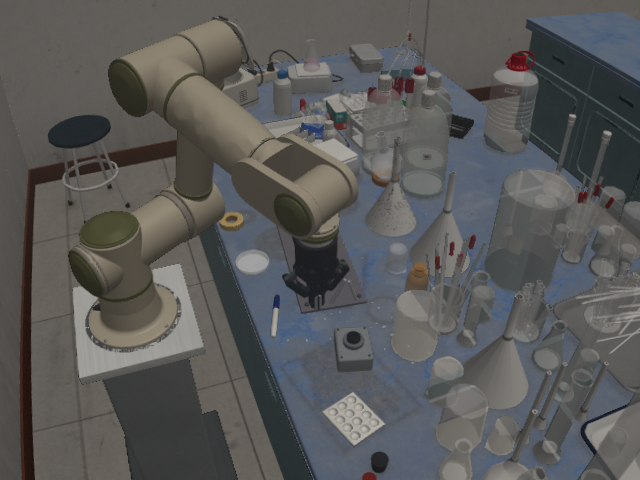

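The top view shows all three brackets with leg left and foot right, near (252,230), (304,235) and (362,245). The button at (468,257) is up, and the tape, jar and flask haven't moved. The arm is clear, so I'm handing in.

```bash
python3 -c "
from bench import job
print(job.hand_in())"
```

```text
the job is handed in; nothing more can be done
None
```

I turned over the two mirrored brackets, in the left and right bays, and set each back in its own bay. The middle one was already right, so I left it alone. I then pressed the button for about 2.7 s and let it go. I handed the job in at about 36 s on the robot's clock; no verdict is reported.

- **Brackets:** in the last top view all three read as L. An overlay of the model on an earlier top view, taken after both placings, matched all three within a couple of millimetres. The left bracket's lean and depth were checked from above only, because the arm hid it from the side camera.
- **Button:** while pressed, the fingertip stood at z = 0.061 m, which is the fully-down height, with about 8 N on it. The last pictures show it up again.
- **Surroundings:** the tape, jar and flask look unmoved, and the robot is clear of everything.
- **Disagreement found:** the line where ledge and backrest meet measured about 21 mm nearer the robot than the rest's origin. I had first assumed it lay over that origin, and worked from the measured value instead.
- **Tight margin:** the last joint came within about 0.02 rad of its limit during the left bracket's placing.

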